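# Transfer microscope eyepieces to the other rack in reverse order

## Robot

A 6-joint arm with a two-finger parallel gripper is mounted at the origin on the work surface. World frame = base frame: x ahead of the robot, y to its left, z up, the work surface at z = 0. Lengths are in m, angles in rad, forces in N, time in s.
With the tool pointing down it reaches from about 0.3 to 1 m from the base axis. Payload 5.1 kg.
Tool frame: the origin (TCP) lies between the finger pads; the fingertips stand bot.tip_extent ahead of it and the grasp point (between the pads) lies 11 mm behind it (bot.tip_extent is the distance from the TCP to the fingertips, in m); z points along the fingers, y is the line along which they close (so a half turn about z gives the same grasp; the last joint's range is limited). The gripper opens to 95 mm and grips with 3 to 60 N. Pads are 20 mm wide; open, the fingers measure 119 mm over their backs; the gripper's body (75 mm by 180 mm) begins 59 mm behind the grasp point.
Start: joints at [1.246, 0.124, 1.65, -0, 1.367, -0.083], TCP at [0.156, 0.631, 0.223] pointing down, gripper open.
Joint ranges: [-2.61, 2.61], [-1.02, 2.33], [0.03, 2.71], [-1.35, 4.49], [0.32, 2.68], [-2.91, 2.91]. Speed limits (rad/s): [2.57, 2.57, 3.14, 3.14, 3.14, 3.14].

## Interface

Orientations are given as a 3x3 rotation matrix whose columns are the frame's x, y, z axes.
In Python, from station import bot gives the robot as it stands.
- The arm moves only by the shell command python3 -m creep 'ROWS' [OPENING] [FORCE]. ROWS is JSON, one flat list of numbers, 4 for each row, row after row: the shift along the tool's x, y, z in mm, then the turn about the tool's z in degrees. In form: [dx, dy, dz, roll, dx, dy, dz, roll, ...]. A call has 1 to 5 rows; each row shifts and turns the commanded pose from where the row before left it, along the tool's axes as they then stand; what a row does not reach is not made up. A row lasts 1/12 s, in which the tool goes at most 41.7 mm and 7.16 degrees, less where a joint would pass 70% of its speed; a pose out of reach is approached as far as the arm can. A call with a gripper value outside its range is refused whole. OPENING is the finger opening in mm, from 0 to 95.1, set as the call begins (- or left out, the last holds). The fingers move at their own pace and stop on an object; FORCE is the grip in N (left out, the last holds). Time passes only in rows, so rows that do not move let the fingers close. It gives the time, the measured TCP pose, the force, the opening and the grip force at its end, in the units of the state.
- bot.read_state(): the state, without advancing time (a new reading comes with each control period).
- bot.capture(name): name is "scene" or "top"; returns a dict with "image" (384x512x3 uint8, red, green, blue), "camera_matrix" (3x3 intrinsics, pixels), "R" (3x3) and "t" (3): a world point X has camera coordinates R X + t. Camera axes: x right, y down, z forward; pixel columns grow to the right and rows downward; lengths in m; the calibration is good to about 2 mm. A picture is of the moment at which its call begins. There is no depth.
- bot.finish_job(): hands the job in; it is judged then, once.
The state is a dict: "t": time; "joint_pos": joint angles; "dq": joint speeds; "joint_efforts": joint torques, N m; "position": TCP position; "eef_rot": TCP orientation; "ft_force": force on the tool from outside, world axes, zero at the start; "torque": the same for the moment, N m; "grip_width": opening from 0.0 (shut) to 1.0 (fully open); "finger_force": force on a finger pad.
Only numpy, scipy, OpenCV 4.12 (cv2) and the standard library are available. Lean on these libraries where they do the work, as an engineer would, in place of code of your own. Each camera call takes 0.05 s, during which the arm holds its last target. There are 200 camera calls.

## Task

A colleague will work from the other side of this microscope bench: move the four eyepieces from the full rack to the empty rack in reverse order, so that the one now at the robot's left end stands at the right end of the other rack, and so on along the row. Stand each one upright on the floor of its own cup, set down gently and never dropped or tipped over, leave all four released and still, and do not push the other things on the bench about.

Things in the scene. Friction and masses are not known exactly. Their poses are not given: they have to be found in the camera images.
- tall_mid (a point): loose microscope eyepiece, 74 mm tall, 0.12 kg or so, standing upright: the tallest: a slim black body 36 mm in diameter (24 to 58 mm up), widening to a rubber eyecup 43 mm in diameter at the top; bare metal barrel 32 mm in diameter below. This point: on its axis, half-way up (37 mm above its underside); z is its axis, up. Round, so its yaw means nothing; gripped across its diameter at or a little above this point the fingertips clear the cup walls
- drum_mid (a point): loose microscope eyepiece, 60 mm tall, 0.12 kg or so, standing upright: the shortest: a plain black drum 43 mm in diameter (16 mm up to the top); bare metal barrel 32 mm in diameter below. This point: on its axis, half-way up (30 mm above its underside); z is its axis, up. Round, so its yaw means nothing; gripped across its diameter at or a little above this point the fingertips clear the cup walls
- cone_mid (a point): loose microscope eyepiece, 66 mm tall, 0.12 kg or so, standing upright: a black body 40 mm in diameter (20 to 46 mm up), then a cone that narrows to a 20 mm top; bare metal barrel 32 mm in diameter below. This point: on its axis, half-way up (33 mm above its underside); z is its axis, up. Round, so its yaw means nothing; gripped across its diameter at or a little above this point the fingertips clear the cup walls
- waist_mid (a point): loose microscope eyepiece, 70 mm tall, 0.12 kg or so, standing upright: a bright metal body 34 mm in diameter (18 to 50 mm up), a narrow black neck of 25 mm (50 to 57 mm up) and a black cap 41 mm in diameter on top; bare metal barrel 32 mm in diameter below. This point: on its axis, half-way up (35 mm above its underside); z is its axis, up. Round, so its yaw means nothing; gripped across its diameter at or a little above this point the fingertips clear the cup walls
- cup_tall: fixed square aluminium cup of the full rack in which the tall eyepiece stands at the start; outside 58 x 58 mm, 11 mm high, walls and floor 3 mm. Origin: centre of its underside (its inner floor is 3 mm higher). All four such cups look alike; which place in the row it has changes from start to start
- cup_drum: fixed square aluminium cup of the full rack in which the drum eyepiece stands at the start; outside 58 x 58 mm, 11 mm high, walls and floor 3 mm. Origin: centre of its underside (its inner floor is 3 mm higher). All four such cups look alike; which place in the row it has changes from start to start
- cup_cone: fixed square aluminium cup of the full rack in which the cone eyepiece stands at the start; outside 58 x 58 mm, 11 mm high, walls and floor 3 mm. Origin: centre of its underside (its inner floor is 3 mm higher). All four such cups look alike; which place in the row it has changes from start to start
- cup_waist: fixed square aluminium cup of the full rack in which the waist eyepiece stands at the start; outside 58 x 58 mm, 11 mm high, walls and floor 3 mm. Origin: centre of its underside (its inner floor is 3 mm higher). All four such cups look alike; which place in the row it has changes from start to start
- full_rack: fixed grey base plate, 70 (x) by 300 (y) by 4 mm, that carries the four filled cups at y = -111, -37, +37, +111 mm of its frame. Origin: centre of its underside, on the table; z up; yaw within 12 degrees, so +y is the robot's left. Nearer or farther than the empty rack. A blower (50 mm wide, 66 tall) stands near y = +205 mm, a jar (44 wide, 55 tall) near y = -205 mm of this frame
- empty_rack: fixed rack of the same size with four empty cups built on at x = 0, y = -111, -37, +37, +111 mm of its frame; cups 52 mm inside, wall tops 15 mm and floors 7 mm above its origin. Origin: centre of its underside, on the table; z up; +y is the robot's left, yaw within 12 degrees. A bottle (34 mm wide, 68 tall) stands near y = -205 mm; low things (10 mm) lie between the racks
There are look-alikes about, which are no part of the job. Leave any blue look-alike of the cup_drum alone.

How it is judged:
By the outcome, as a careful person would: the job done as asked, in the order asked, and still so for the second after the job is handed in, with the robot touching nothing.
It also fails if it takes over 102 s, if anything falls off the work surface, if the arm or the gripper's body presses on something with over 40 N, if the wrist force passes 120 N, or if a joint passes its speed limit or range.

## Working session

There is one attempt and no reset: what is moved stays moved. The work goes in short steps, Python scripts to look and compute and a shell command to move; the robot and the scene stay as the last step left them, time stands still between calls to the robot, and variables do not carry over. Pictures are saved under pics/ and viewed, at most 15 in all, crops included, and the job is handed in when it is done.

```bash
mkdir -p pics; ls; python3 - <<'E'
from station import bot
import cv2,pickle,numpy as np
np.set_printoptions(precision=4,suppress=True)
for n in("scene","top"):
    c=bot.capture(n); pickle.dump(c,open(f"pics/{n}0.pkl","wb"))
    cv2.imwrite(f"pics/{n}0.png",cv2.resize(c["image"][:,:,::-1],(800,600),interpolation=cv2.INTER_CUBIC))
    print(n,c["camera_matrix"],c["R"],c["t"],-c["R"].T@c["t"])
s=bot.read_state();print(s,bot.tip_extent)
E
```

```text
pics
scene [[394.1844   0.     252.8159]
 [  0.     394.1844 188.3723]
 [  0.       0.       1.    ]] [[ 0.7877  0.6161 -0.0003]
 [ 0.4776 -0.611  -0.6314]
 [-0.3892  0.4972 -0.7755]] [-0.3694 -0.2255  1.2786] [ 0.8962 -0.5459  0.8491]
top [[364.8183   0.     255.8566]
 [  0.     364.8183 193.4686]
 [  0.       0.       1.    ]] [[ 0.1003 -0.995   0.0033]
 [-0.9731 -0.0987 -0.2081]
 [ 0.2073  0.0177 -0.9781]] [-0.0752  0.5202  0.8722] [ 0.3329 -0.0389  0.9616]
{'t': 0.1, 'joint_pos': array([ 1.2464,  0.1244,  1.6516, -0.    ,  1.3675, -0.0826]), 'dq': array([-0.0015, -0.001 , -0.0015,  0.0004, -0.0017, -0.0002]), 'joint_efforts': array([ -0.    , -41.8881, -36.1097,   0.0776,   0.0461,  -0.    ]), 'position': array([0.1555, 0.6305, 0.2215]), 'eef_rot': array([[-0.9709,  0.2395, -0.0006],
       [ 0.2395,  0.9709, -0.0018],
       [ 0.0002, -0.0019, -1.    ]]), 'ft_force': array([-0.0379,  0.4367, -0.413 ]), 'torque': array([ 0.037 ,  0.0422, -0.0302]), 'finger_force': 0.0, 'grip_width': 0.9991794368781022} 0.008
```

View pics/top0.png

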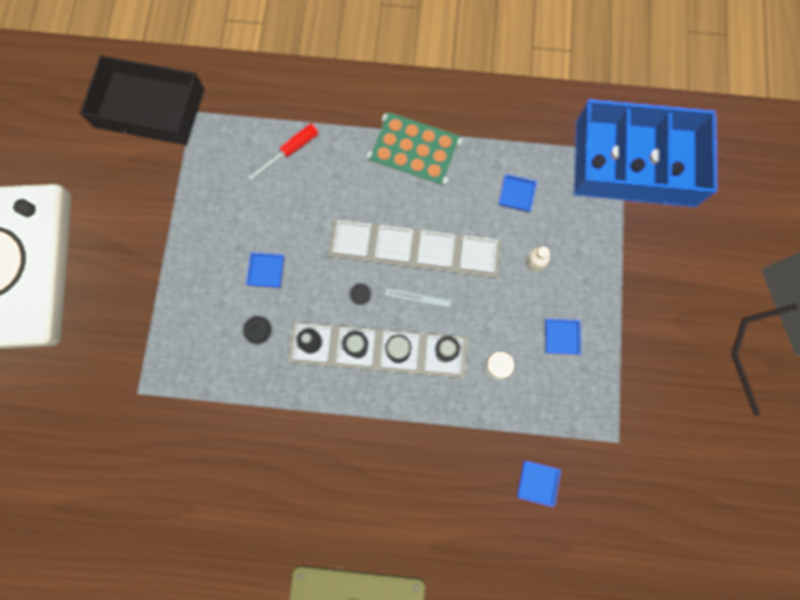

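View pics/scene0.png

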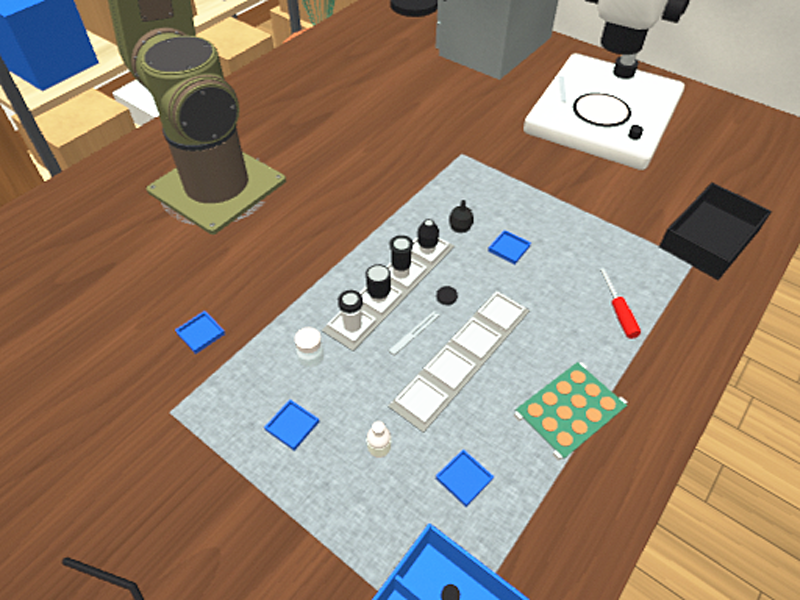

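The near rack is full (left to right: cone, tall, drum, waist) and spans about (292–465, 322–375) px in the 800-px top view. The empty rack is farther away, at about (332–498, 220–275). The bottle is at (540, 258), the jar at (500, 365), the blower at (257, 330). I'll enlarge both views.

```bash
python3 - <<'E'
import cv2,pickle
for n,(x,y) in(("top",(180,130)),("scene",(200,130))):
    im=pickle.load(open(f"pics/{n}0.pkl","rb"))["image"][y:y+(120 if n=="top" else 150),x:x+(160 if n=="top" else 150),::-1]
    k=5 if n=="top" else 4
    cv2.imwrite(f"pics/{n}_crop.png",cv2.resize(im,None,fx=k,fy=k,interpolation=cv2.INTER_CUBIC))
E
```

```text
(no output)
```

View pics/top_crop.png

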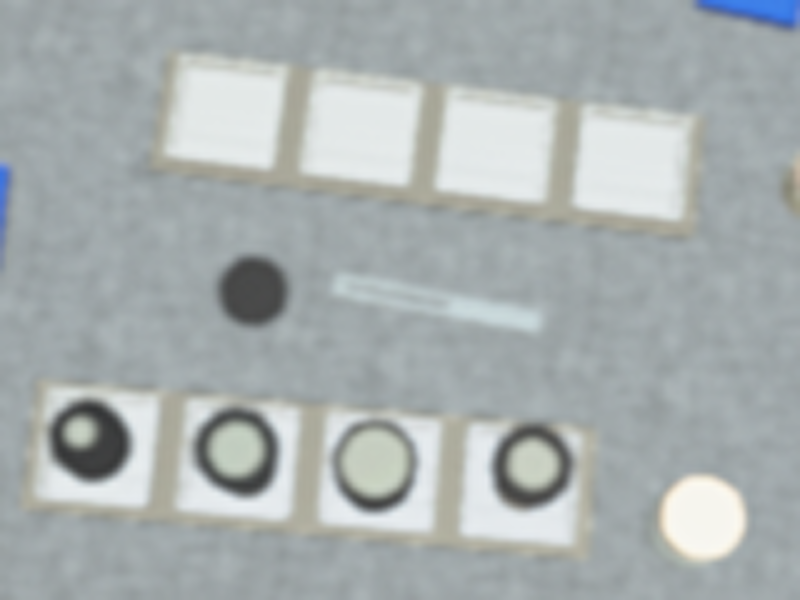

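View pics/scene_crop.png

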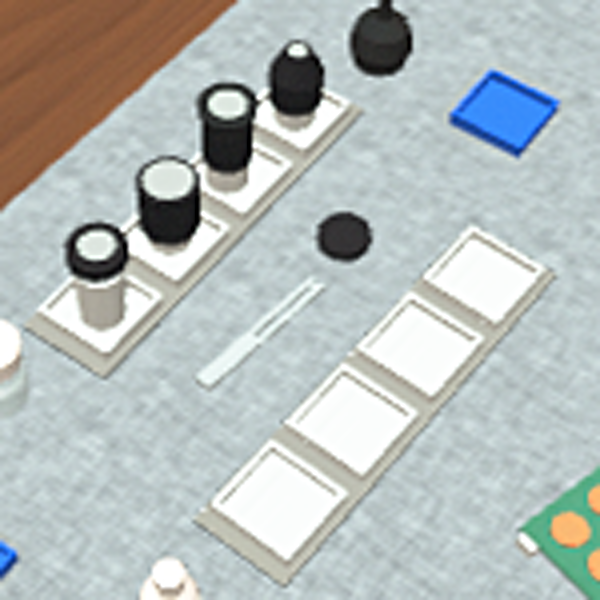

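```bash
cat > h.py <<'E'
import numpy as np,pickle
from scipy.optimize import least_squares
np.set_printoptions(precision=4,suppress=True)
CAP={n:pickle.load(open(f"pics/{n}0.pkl","rb")) for n in("top","scene")}
CR={"top":(5,180,130),"scene":(4,200,130)}
def at(n,u,v,z):
    c=CAP[n];k,x,y=CR[n]
    p=np.array([(u+.5)/k-.5+x,(v+.5)/k-.5+y,1])
    d=c["R"].T@np.linalg.solve(c["camera_matrix"],p); o=-c["R"].T@c["t"]
    return (o+d*(z-o[2])/d[2])[:2]
def rack(pts):
    # pts: (world xy, local xy); fit x,y,yaw
    def f(q):
        c,s=np.cos(q[2]),np.sin(q[2])
        return np.concatenate([q[:2]+[c*l[0]-s*l[1],s*l[0]+c*l[1]]-w for w,l in pts])
    r=least_squares(f,[.5,0,0]);return r.x,r.fun.reshape(-1,2)*1000
E
python3 - <<'E'
from h import *
for n,z,t,s in(("cone",.073,(80,433),(298,50)),("tall",.081,(236,447),(228,105)),("drum",.067,(376,460),(169,185)),("waist",.077,(533,464),(97,245))):
    print(n,at("top",*t,z),at("scene",*s,z))
W,L=.035,.150
print("empty plate")
for n,P in(("top",[(172,53),(703,112),(692,235),(155,168)]),("scene",[(473,227),(197,520),(287,582),(553,270)])):
    # local: far-left, far-right, near-right, near-left
    loc=[(W,L),(W,-L),(-W,-L),(-W,L)] if n=="top" else [(-W,L),(-W,-L),(W,-L),(W,L)]
    print(n,*rack([(at(n,*p,.004),l) for p,l in zip(P,loc)]))
print("full plate")
for n,P,loc in(("top",[(40,382),(594,430),(582,553),(24,508)],[(W,L),(W,-L),(-W,-L),(-W,L)]),("scene",[(25,325),(105,375),(360,107)],[(-W,-L),(W,-L),(W,L)])):
    print(n,*rack([(at(n,*p,.004),l) for p,l in zip(P,loc)]))
E
```

```text
cone [0.4495 0.1187] [0.4507 0.1204]
tall [0.4493 0.041 ] [0.4493 0.0418]
drum [ 0.4517 -0.0272] [ 0.455  -0.0288]
waist [ 0.4561 -0.1037] [ 0.4565 -0.1021]
empty plate
top [ 0.6377 -0.0379 -0.0209] [[ 1.6683  2.428 ]
 [-0.2445 -2.6432]
 [ 0.1767 -2.6624]
 [-1.6005  2.8777]]
scene [ 0.638  -0.0353 -0.0216] [[-3.7483  2.5915]
 [-1.2916 -0.2179]
 [ 1.7676 -2.2054]
 [ 3.2723 -0.1682]]
full plate
top [0.4524 0.0081 0.016 ] [[ 1.4131  2.833 ]
 [ 2.22   -1.5483]
 [-2.4177 -3.9737]
 [-1.2154  2.6889]]
scene [0.4516 0.0097 0.0253] [[-1.2881 -0.3496]
 [ 1.2457 -0.8996]
 [ 0.0424  1.2493]]
```

Both views agree to within about 3 mm. The full rack is at about (0.452, 0.009), yaw +0.02, and the empty rack at (0.638, −0.037), yaw −0.02. I'll turn the fingers to close along world x, away from the neighbours, and go above the cone.

```bash
python3 -m creep '[0,0,0,6.92,0,0,0,6.92,0,0,0,6.92,0,0,0,6.92,0,0,0,6.92]' 95
python3 -m creep '[0,0,0,6.92,0,0,0,6.92,0,0,0,6.92,0,0,0,6.92,0,0,0,6.92]'
python3 -m creep '[0,0,0,6.92,-32,18,0,0,-32,18,0,0,-32,18,0,0,-32,18,0,0]'
python3 -m creep '[-32,18,0,0,-32,18,0,0,-32,18,0,0,-32,18,0,0,-32,18,0,0]'
python3 -m creep '[-32,18,0,0,-32,18,0,0,-32,18,0,0,-32,18,0,0,-32,18,0,0]'
python3 -m creep '[-10,5,0,0,0,0,0,0,0,0,0,0]'
cat >> h.py <<'E'
def need(x,y,z):
    "shift in tool axes, mm, from measured TCP pose to world TCP target"
    from station import bot
    s=bot.read_state();R=s["eef_rot"]
    print("t",round(s["t"],2),"p",s["position"],"yaw err",np.degrees(np.arctan2(R[1,1],R[0,1])),"F",s["ft_force"],"w",s["grip_width"]*95.1,s["finger_force"])
    print("need",R.T@(np.array([x,y,z])-s["position"])*1000)
E
python3 -c "
from h import *;need(.450,.1195,.12)"
```

```text
t: 0.52
position: [0.1556, 0.6307, 0.2219]
eef_rot: [[-0.659, 0.752, -0.0], [0.752, 0.659, -0.001], [-0.001, -0.001, -1.0]]
ft_force: [0.2, 0.4, 0.2]
grip_width: 0.994
finger_force: 0.0
t: 0.93
position: [0.1555, 0.6307, 0.2219]
eef_rot: [[-0.115, 0.993, -0.0], [0.993, 0.115, -0.001], [-0.001, -0.001, -1.0]]
ft_force: [-0.2, 0.3, -0.2]
grip_width: 0.997
finger_force: 0.0
t: 1.35
position: [0.2279, 0.5015, 0.2219]
eef_rot: [[-0.001, 1.0, -0.001], [1.0, 0.001, -0.001], [-0.001, -0.001, -1.0]]
ft_force: [0.3, -0.5, 0.6]
grip_width: 0.997
finger_force: 0.0
t: 1.77
position: [0.318, 0.3414, 0.2222]
eef_rot: [[-0.001, 1.0, -0.0], [1.0, 0.001, -0.0], [-0.0, -0.0, -1.0]]
ft_force: [1.1, -0.2, -0.4]
grip_width: 1.0
finger_force: 0.0
t: 2.18
position: [0.4081, 0.1814, 0.2224]
eef_rot: [[-0.001, 1.0, -0.0], [1.0, 0.001, 0.0], [0.0, -0.0, -1.0]]
ft_force: [1.7, 0.4, 1.0]
grip_width: 1.0
finger_force: 0.0
t: 2.43
position: [0.4126, 0.1732, 0.2223]
eef_rot: [[0.001, 1.0, -0.001], [1.0, -0.001, 0.001], [0.0, -0.001, -1.0]]
ft_force: [-0.6, -0.3, -1.0]
grip_width: 0.998
finger_force: 0.0
t 2.43 p [0.4126 0.1732 0.2223] yaw err -0.060162754288274244 F [-0.5872 -0.2546 -1.0129] w 94.92901882033266 0.0
need [-53.6936  37.5223 102.2425]
```

```bash
python3 -m creep '[-27,19,20,0,-27,18.5,20,0,0,0,30,0,0,0,30,0,0,0,30,0]' >/dev/null
python3 -m creep '[0,0,25,0,0,0,20,0,0,0,10,0,0,0,6,0,0,0,0,0]'
python3 -c "
from h import *;need(.450,.1195,.031)"
python3 -m creep '[0,0,0,0,0,0,0,0,0,0,0,0,0,0,0,0,0,0,0,0]' 30 12
python3 -m creep '[0,0,0,0,0,0,0,0,0,0,0,0,0,0,0,0,0,0,0,0]'
```

```text
t: 3.27
position: [0.4495, 0.1201, 0.0308]
eef_rot: [[-0.002, 1.0, -0.002], [1.0, 0.002, -0.0], [-0.0, -0.002, -1.0]]
ft_force: [-0.1, 0.5, -0.1]
grip_width: 0.999
finger_force: 0.0
t 3.27 p [0.4495 0.1201 0.0308] yaw err 0.11685572231051798 F [-0.1155  0.4715 -0.1086] w 95.0421941489498 0.0
need [-0.5996  0.5142 -0.2074]
t: 3.68
position: [0.451, 0.1193, 0.0325]
eef_rot: [[-0.0, 1.0, 0.002], [1.0, 0.0, 0.0], [0.0, 0.002, -1.0]]
ft_force: [-0.4, 1.1, 0.1]
grip_width: 0.704
finger_force: 0.0
t: 4.1
position: [0.4505, 0.1192, 0.0317]
eef_rot: [[-0.0, 1.0, 0.0], [1.0, 0.0, -0.0], [-0.0, 0.0, -1.0]]
ft_force: [0.2, 0.1, -0.4]
grip_width: 0.42
finger_force: 12.0
```

```bash
python3 -m creep '[0,0,-8,0,0,0,-20,0,0,0,-27,0,0,0,-27,0,0,0,-18,0]'
python3 -m creep '[-13,9,0,0,-25,17,0,0,-31,22,0,0,-34,23.6,0,0,-34,23.6,0,0]' >/dev/null
python3 -m creep '[-34,23.6,0,0,-34,23.6,0,0,-31,22,0,0,-22,15,0,0,-9,6,0,0]' >/dev/null
python3 -m creep '[0,0,0,0,0,0,0,0,0,0,0,0,0,0,0,0]'
python3 - <<'E'
from h import *;need(.6357,-.1476,.0317)
from station import bot
import cv2
c=bot.capture("scene");cv2.imwrite("pics/s1.png",cv2.resize(c["image"][100:325,180:405,::-1],None,fx=2.6,fy=2.6,interpolation=cv2.INTER_CUBIC))
E
```

```text
t: 4.52
position: [0.4511, 0.1193, 0.1346]
eef_rot: [[-0.0, 1.0, 0.003], [1.0, 0.0, 0.0], [0.0, 0.003, -1.0]]
ft_force: [0.6, 0.3, -0.7]
grip_width: 0.418
finger_force: 12.0
t: 5.68
position: [0.6351, -0.1461, 0.1316]
eef_rot: [[-0.002, 1.0, -0.001], [1.0, 0.002, 0.0], [0.0, -0.001, -1.0]]
ft_force: [0.0, 0.2, -1.2]
grip_width: 0.422
finger_force: 12.0
t 5.68 p [ 0.6351 -0.1461  0.1316] yaw err 0.11386876279452283 F [ 0.0479  0.2469 -1.2152] w 40.10548244530995 11.999991003085597
need [-1.5503  0.6877 99.8737]
```

View pics/s1.png

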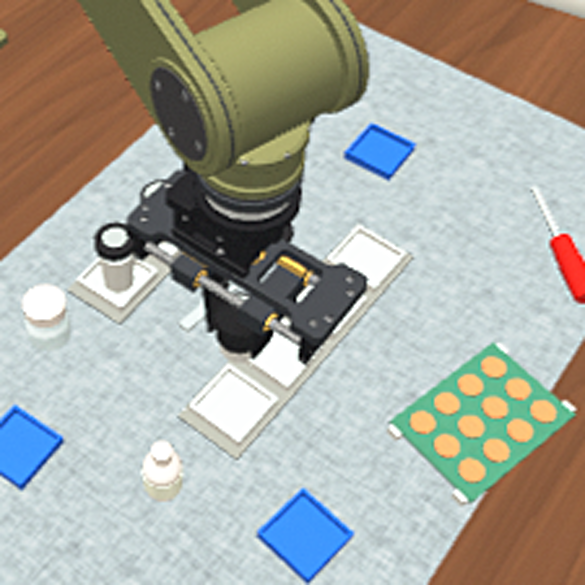

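The cone hangs upright in the fingers (around (235, 330) px), over the right-end cup at (235, 395). I'll lower it and feel for contact.

```bash
python3 -m creep '[-1.5,0.5,10,0,0,0,25,0,0,0,28,0,0,0,22,0,0,0,8,0]' >/dev/null
python3 -m creep '[0,0,3,0,0,0,0,0,0,0,0,0]'
python3 -m creep '[0,0,1.5,0,0,0,0,0,0,0,0,0]'
python3 -m creep '[0,0,1.5,0,0,0,0,0,0,0,0,0]'
```

```text
t: 6.4
position: [0.6375, -0.1494, 0.0372]
eef_rot: [[-0.001, 1.0, 0.002], [1.0, 0.001, -0.001], [-0.001, 0.002, -1.0]]
ft_force: [0.3, 0.4, -0.9]
grip_width: 0.415
finger_force: 12.0
t: 6.65
position: [0.6372, -0.1494, 0.0354]
eef_rot: [[-0.0, 1.0, 0.002], [1.0, 0.0, -0.001], [-0.001, 0.002, -1.0]]
ft_force: [-0.2, -0.5, -1.5]
grip_width: 0.419
finger_force: 12.0
t: 6.9
position: [0.6364, -0.1492, 0.0327]
eef_rot: [[-0.0, 1.0, -0.0], [1.0, 0.0, -0.0], [-0.0, -0.0, -1.0]]
ft_force: [0.1, -0.1, -0.6]
grip_width: 0.419
finger_force: 12.0
```

```bash
python3 -m creep '[0,0,0.7,0,0,0,0,0,0,0,0,0]'
python3 -m creep '[0,0,0.7,0,0,0,0,0,0,0,0,0]'
```

```text
t: 7.15
position: [0.6363, -0.1492, 0.0318]
eef_rot: [[-0.0, 1.0, -0.0], [1.0, 0.0, 0.0], [0.0, -0.0, -1.0]]
ft_force: [0.8, 0.3, -1.6]
grip_width: 0.416
finger_force: 12.0
t: 7.4
position: [0.6365, -0.1492, 0.0317]
eef_rot: [[-0.001, 1.0, 0.0], [1.0, 0.001, -0.0], [-0.0, 0.0, -1.0]]
ft_force: [-1.7, -0.2, 2.7]
grip_width: 0.42
finger_force: 12.0
```

Contact shows as +2.7 N. Release, rise, and go over the tall eyepiece.

```bash
python3 -m creep '[0,0,0,0,0,0,0,0,0,0,0,0,0,0,0,0,0,0,0,0]' 80
python3 -m creep '[0,0,-6,0,0,0,-20,0,0,0,-30,0,0,0,-30,0,0,0,-14,0]' >/dev/null
python3 -m creep '[13,-13,0,0,24,-24,0,0,28,-28,0,0,29,-29,0,0,29,-29,0,0]' >/dev/null
python3 -m creep '[28,-27,0,0,24,-23,0,0,15.5,-14.5,0,0,0,0,0,0,0,0,0,0]'
python3 - <<'E'
from h import *;need(.4493,.0415,.0375)
from station import bot
import cv2
c=bot.capture("scene");cv2.imwrite("pics/s2.png",cv2.resize(c["image"][100:325,180:405,::-1],None,fx=2.6,fy=2.6,interpolation=cv2.INTER_CUBIC))
E
```

```text
t: 7.82
position: [0.6365, -0.1492, 0.0312]
eef_rot: [[-0.0, 1.0, 0.0], [1.0, 0.0, -0.0], [-0.0, 0.0, -1.0]]
ft_force: [0.1, -0.0, -0.2]
grip_width: 0.708
finger_force: 0.0
t: 9.07
position: [0.4484, 0.0417, 0.1313]
eef_rot: [[-0.002, 1.0, 0.001], [1.0, 0.002, -0.0], [-0.0, 0.001, -1.0]]
ft_force: [0.3, -0.5, 0.3]
grip_width: 0.842
finger_force: 0.0
t 9.07 p [0.4484 0.0417 0.1313] yaw err 0.1356155269746138 F [ 0.3121 -0.5116  0.3188] w 80.10772641995227 0.0
need [-0.2208  0.8028 93.7986]
```

View pics/s2.png

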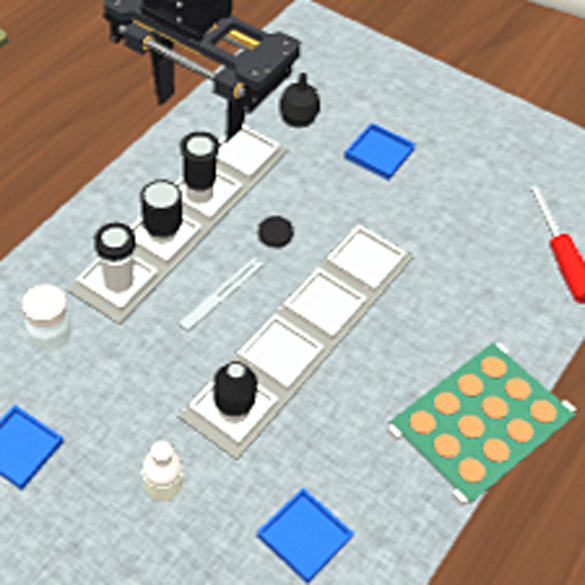

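The cone stands upright in the right-end cup (at (235, 390) px), with the other three untouched. Now the tall one.

```bash
python3 -m creep '[0,0.8,25,0,0,0,33,0,0,0,22,0,0,0,9,0,0,0,4.5,0]' >/dev/null
python3 -m creep '[0,0,0,0,0,0,0,0,0,0,0,0,0,0,0,0,0,0,0,0]' 25 12 >/dev/null
python3 -m creep '[0,0,0,0,0,0,0,0,0,0,0,0,0,0,0,0,0,0,0,0]'
python3 -c "
from h import *;need(.6372,-.0736,.1375)"
```

```text
t: 10.37
position: [0.45, 0.0412, 0.0383]
eef_rot: [[-0.001, 1.0, 0.001], [1.0, 0.001, -0.0], [-0.0, 0.001, -1.0]]
ft_force: [-0.3, 0.1, 4.1]
grip_width: 0.434
finger_force: 12.0
t 10.37 p [0.45   0.0412 0.0383] yaw err 0.03188379583789232 F [-0.3156  0.1384  4.1321] w 41.27661022664953 12.000185918295756
need [-114.9168  187.1759  -99.0254]
```

The width reads 41 mm where the body is 36 mm, and there is 4 N vertical, so the pads are catching the eyecup taper. I'll reopen and grip lower, at mid height.

```bash
python3 -m creep '[0,0,0,0,0,0,0,0,0,0,0,0,0,0,0,0,0,0,0,0]' 70
python3 -m creep '[0,0,2.5,0,0,0,2.5,0,0,0,0,0,0,0,0,0,0,0,0,0]' >/dev/null
python3 -m creep '[0,0,0,0,0,0,0,0,0,0,0,0,0,0,0,0,0,0,0,0]' 25 12
python3 -m creep '[0,0,0,0,0,0,0,0,0,0,0,0]'
python3 -c "
from h import *;need(.6372,-.0736,.1375)"
```

```text
t: 10.78
position: [0.4493, 0.0412, 0.0374]
eef_rot: [[-0.0, 1.0, -0.001], [1.0, 0.0, 0.0], [0.0, -0.001, -1.0]]
ft_force: [-0.0, -0.2, -0.9]
grip_width: 0.711
finger_force: 0.0
t: 11.62
position: [0.4496, 0.0412, 0.0328]
eef_rot: [[-0.0, 1.0, 0.0], [1.0, 0.0, -0.0], [-0.0, 0.0, -1.0]]
ft_force: [0.8, -0.7, 0.1]
grip_width: 0.44
finger_force: 0.2
t: 11.87
position: [0.4497, 0.0412, 0.0329]
eef_rot: [[-0.0, 1.0, 0.0], [1.0, 0.0, -0.0], [-0.0, 0.0, -1.0]]
ft_force: [-0.8, -0.0, 1.7]
grip_width: 0.429
finger_force: 11.6
t 11.87 p [0.4497 0.0412 0.0329] yaw err 0.023743391635680566 F [-0.759  -0.0266  1.7007] w 40.812480582082145 11.609872229746543
need [-114.8737  187.4762 -104.6218]
```

```bash
python3 - <<'E'
from station import bot
import cv2,numpy as np
c=bot.capture("scene");a=c["image"][125:225,210:310,::-1]
d=bot.capture("top");b=d["image"][180:260,170:290,::-1]
cv2.imwrite("pics/s3.png",np.hstack([cv2.resize(a,(400,400),interpolation=cv2.INTER_CUBIC),cv2.resize(b,(400,267),interpolation=cv2.INTER_CUBIC).repeat(1,0)[:267].__class__(0) if 0 else cv2.copyMakeBorder(cv2.resize(b,(400,267),interpolation=cv2.INTER_CUBIC),0,133,0,0,cv2.BORDER_CONSTANT)]))
E
```

```text
(no output)
```

View pics/s3.png

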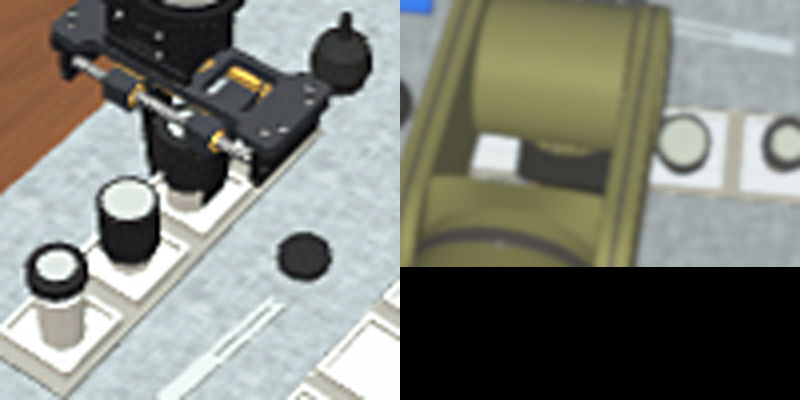

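```bash
python3 - <<'E'
from station import bot
import cv2,numpy as np
from h import CAP
c=bot.capture("scene");a=c["image"][145:190,230:280,::-1];o=CAP["scene"]["image"][145:190,230:280,::-1]
f=lambda i:cv2.convertScaleAbs(cv2.resize(i,(400,360),interpolation=cv2.INTER_CUBIC),alpha=1.6,beta=30)
cv2.imwrite("pics/s4.png",np.hstack([f(o),f(a)]))
E
```

```text
(no output)
```

View pics/s4.png

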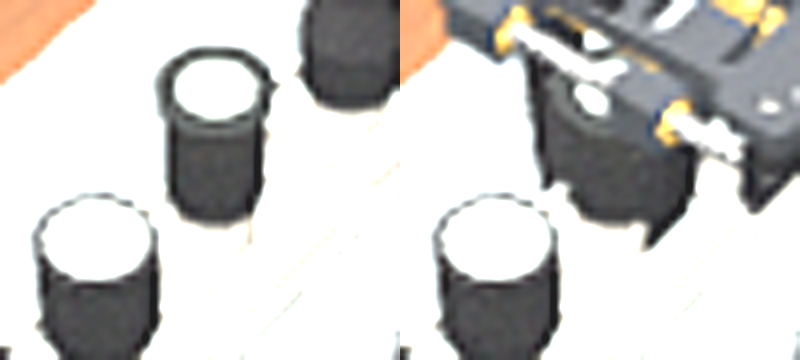

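The eyepiece is upright: body bottom at (215, 218) px, as before. The pads seem to reach the eyecup, so I'll try 5 mm lower, which leaves the fingertips 5 mm above the walls.

```bash
python3 -m creep '[0,0,0,0,0,0,0,0,0,0,0,0,0,0,0,0,0,0,0,0]' 70
python3 -m creep '[0,0,2.5,0,0,0,2.5,0,0,0,0,0,0,0,0,0,0,0,0,0]' >/dev/null
python3 -m creep '[0,0,0,0,0,0,0,0,0,0,0,0,0,0,0,0,0,0,0,0]' 25 12
python3 -m creep '[0,0,0,0,0,0,0,0,0,0,0,0,0,0,0,0,0,0,0,0]'
```

```text
t: 12.43
position: [0.4496, 0.0412, 0.0327]
eef_rot: [[-0.0, 1.0, -0.0], [1.0, 0.0, -0.0], [-0.0, -0.0, -1.0]]
ft_force: [0.3, 0.2, 0.9]
grip_width: 0.71
finger_force: 0.0
t: 13.27
position: [0.4497, 0.0412, 0.0278]
eef_rot: [[-0.0, 1.0, 0.0], [1.0, 0.0, 0.0], [0.0, 0.0, -1.0]]
ft_force: [0.1, -0.2, -0.6]
grip_width: 0.443
finger_force: 0.0
t: 13.68
position: [0.4496, 0.0412, 0.0278]
eef_rot: [[-0.0, 1.0, -0.0], [1.0, 0.0, 0.0], [0.0, -0.0, -1.0]]
ft_force: [-0.6, 0.8, 0.8]
grip_width: 0.41
finger_force: 11.6
```

```bash
python3 -m creep '[0,0,0,0,0,0,0,0,0,0,0,0,0,0,0,0,0,0,0,0]'
python3 -m creep '[0,0,0,0,0,0,0,0,0,0,0,0,0,0,0,0,0,0,0,0]'
```

```text
t: 14.1
position: [0.4497, 0.0412, 0.0278]
eef_rot: [[-0.0, 1.0, 0.0], [1.0, 0.0, 0.0], [0.0, 0.0, -1.0]]
ft_force: [-0.3, 0.4, 0.5]
grip_width: 0.405
finger_force: 11.6
t: 14.52
position: [0.4497, 0.0412, 0.0278]
eef_rot: [[-0.0, 1.0, 0.0], [1.0, 0.0, -0.0], [-0.0, 0.0, -1.0]]
ft_force: [-0.3, -0.7, 1.4]
grip_width: 0.408
finger_force: 11.6
```

```bash
python3 -m creep '[0,0,0,0,0,0,0,0,0,0,0,0,0,0,0,0,0,0,0,0]' 80 >/dev/null
python3 -m creep '[0,0,-5,0,0,0,-25,0,0,0,-35,0,0,0,-35,0,0,0,-20,0]' >/dev/null
python3 -m creep '[0,0,-5,0,0,0,0,0]'
python3 - <<'E'
from station import bot
import cv2,numpy as np
from h import CAP
c=bot.capture("scene");a=c["image"][145:190,230:280,::-1];o=CAP["scene"]["image"][145:190,230:280,::-1]
f=lambda i:cv2.convertScaleAbs(cv2.resize(i,(400,360),interpolation=cv2.INTER_CUBIC),alpha=1.6,beta=30)
cv2.imwrite("pics/s5.png",np.hstack([f(o),f(a)]))
E
```

```text
t: 15.52
position: [0.451, 0.0412, 0.155]
eef_rot: [[-0.001, 1.0, 0.005], [1.0, 0.001, -0.0], [-0.0, 0.005, -1.0]]
ft_force: [-0.5, 0.4, -1.0]
grip_width: 0.84
finger_force: 0.0
```

View pics/s5.png

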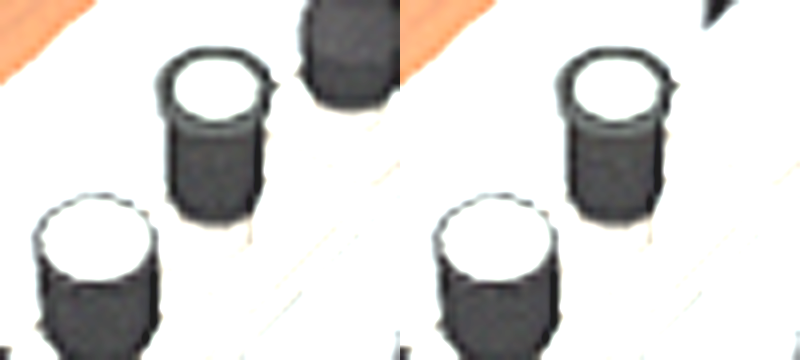

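It stands upright and has not moved, so the trial grips did no harm. I'll grip again at mid height with more force and test with a small lift.

```bash
python3 -m creep '[0,0,5,0,0,0,30,0,0,0,35,0,0,0,30,0,0,0,16,0]' >/dev/null
python3 -m creep '[0,0,4,0,0,0,2,0,0,0,0,0]' 
python3 -m creep '[0,0,0,0,0,0,0,0,0,0,0,0,0,0,0,0,0,0,0,0]' 20 20 >/dev/null
python3 -m creep '[0,0,0,0,0,0,0,0,0,0,0,0,0,0,0,0,0,0,0,0]'
python3 -m creep '[0,0,-2,0,0,0,-3,0,0,0,0,0,0,0,0,0,0,0,0,0]'
python3 - <<'E'
from station import bot
import cv2,numpy as np
from h import CAP
c=bot.capture("scene");a=c["image"][145:190,230:280,::-1];o=CAP["scene"]["image"][145:190,230:280,::-1]
f=lambda i:cv2.convertScaleAbs(cv2.resize(i,(400,360),interpolation=cv2.INTER_CUBIC),alpha=1.3,beta=20)
cv2.imwrite("pics/s6.png",np.hstack([f(o),f(a)]))
E
```

```text
t: 16.23
position: [0.4491, 0.0412, 0.03]
eef_rot: [[-0.0, 1.0, -0.002], [1.0, 0.0, 0.0], [0.0, -0.002, -1.0]]
ft_force: [-0.2, -0.2, 0.8]
grip_width: 0.842
finger_force: 0.0
t: 17.07
position: [0.4499, 0.0412, 0.0311]
eef_rot: [[-0.0, 1.0, 0.0], [1.0, 0.0, -0.0], [-0.0, 0.0, -1.0]]
ft_force: [-1.3, 0.2, 3.1]
grip_width: 0.414
finger_force: 19.2
t: 17.48
position: [0.4494, 0.0412, 0.0355]
eef_rot: [[-0.0, 1.0, -0.0], [1.0, 0.0, -0.0], [-0.0, -0.0, -1.0]]
ft_force: [0.1, -0.4, -2.2]
grip_width: 0.416
finger_force: 19.7
```

View pics/s6.png

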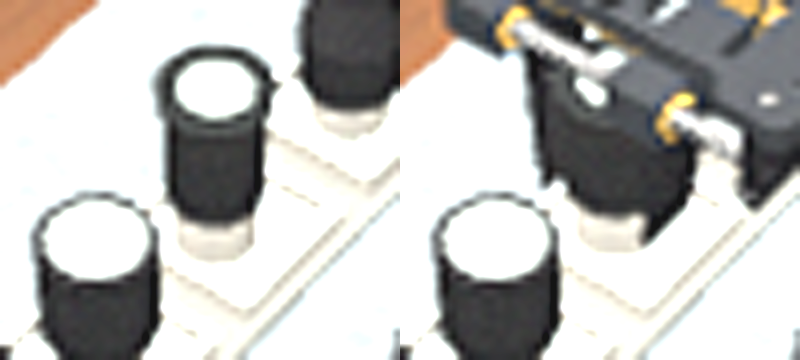

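It lifted with the barrel upright (its foot now at y≈250 instead of 258 px), and the weight shows. Carry it.

```bash
python3 -m creep '[0,0,-8,0,0,0,-20,0,0,0,-27,0,0,0,-27,0,0,0,-15,0]'
python3 -m creep '[-7,11,0,0,-13,21,0,0,-16,27,0,0,-18,30,0,0,-18,30,0,0]' >/dev/null
python3 -m creep '[-17,28,0,0,-14,23,0,0,-9,13,0,0,-3,4.5,0,0,0,0,0,0]' >/dev/null
python3 -m creep '[0,0,0,0,0,0,0,0,0,0,0,0]'
python3 - <<'E'
from h import *;need(.6372,-.0736,.031)
from station import bot
import cv2
c=bot.capture("scene");cv2.imwrite("pics/s7.png",cv2.resize(c["image"][130:280,230:380,::-1],None,fx=4,fy=4,interpolation=cv2.INTER_CUBIC))
E
```

```text
t: 17.95
position: [0.4511, 0.0412, 0.1366]
eef_rot: [[-0.0, 1.0, 0.005], [1.0, 0.0, -0.0], [-0.0, 0.005, -1.0]]
ft_force: [0.5, 0.5, -2.1]
grip_width: 0.419
finger_force: 19.7
t: 19.03
position: [0.6363, -0.0729, 0.1328]
eef_rot: [[-0.001, 1.0, -0.0], [1.0, 0.001, 0.0], [0.0, -0.0, -1.0]]
ft_force: [-0.4, -0.1, -1.8]
grip_width: 0.42
finger_force: 19.7
t 19.03 p [ 0.6363 -0.0729  0.1328] yaw err 0.0688821987600904 F [-0.4311 -0.1205 -1.8315] w 39.94032173959749 19.695417806960904
need [ -0.7016   0.9501 101.8297]
```

View pics/s7.png

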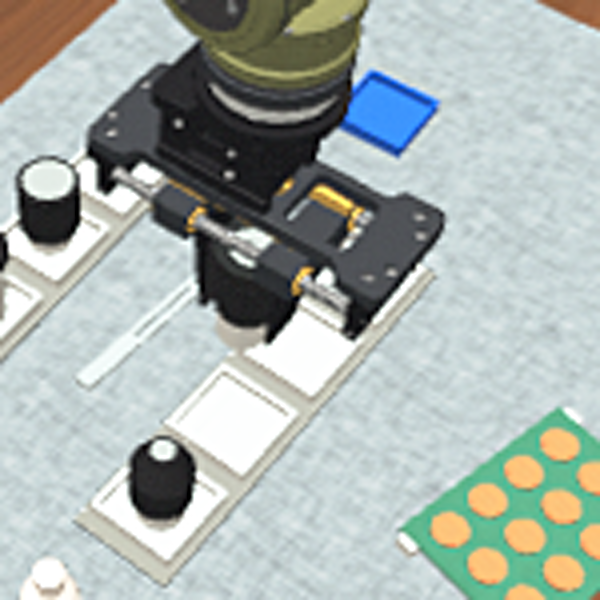

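The tall eyepiece hangs upright (barrel at (240, 330) px) over its cup. Lower it.

```bash
python3 -m creep '[-0.5,0.5,10,0,0,0,25,0,0,0,28,0,0,0,22,0,0,0,9,0]' >/dev/null
python3 -m creep '[0,0,3,0,0,0,0,0,0,0,0,0,0,0,0,0]'
python3 -m creep '[0,0,1.5,0,0,0,0,0,0,0,0,0]' | grep -A3 pos
python3 -m creep '[0,0,0.7,0,0,0,0,0,0,0,0,0]'| grep -A3 pos
```

```text
t: 19.83
position: [0.6392, -0.0745, 0.0379]
eef_rot: [[-0.0, 1.0, 0.003], [1.0, 0.0, -0.001], [-0.001, 0.003, -1.0]]
ft_force: [-0.3, 0.5, -1.3]
grip_width: 0.417
finger_force: 19.7
position: [0.6381, -0.0743, 0.035]
eef_rot: [[-0.0, 1.0, 0.001], [1.0, 0.0, -0.0], [-0.0, 0.001, -1.0]]
ft_force: [0.8, -0.3, -1.5]
grip_width: 0.418
position: [0.6376, -0.0742, 0.0335]
eef_rot: [[-0.001, 1.0, -0.0], [1.0, 0.001, -0.0], [-0.0, -0.0, -1.0]]
ft_force: [-0.3, -0.2, -1.8]
grip_width: 0.419
```

```bash
python3 -m creep '[0,0,0.7,0,0,0,0,0,0,0,0,0]'| grep -A3 pos
```

```text
position: [0.6376, -0.0742, 0.0327]
eef_rot: [[-0.0, 1.0, -0.0], [1.0, 0.0, 0.0], [0.0, -0.0, -1.0]]
ft_force: [0.7, 1.0, -1.5]
grip_width: 0.418
```

```bash
python3 -m creep '[0,0,0.7,0,0,0,0,0,0,0,0,0]'| grep -A3 pos
python3 -m creep '[0,0,0.5,0,0,0,0,0,0,0,0,0]'| grep -A3 pos
```

```text
position: [0.6377, -0.0742, 0.0321]
eef_rot: [[-0.0, 1.0, -0.0], [1.0, 0.0, 0.0], [0.0, -0.0, -1.0]]
ft_force: [0.4, -0.2, -1.6]
grip_width: 0.422
position: [0.6377, -0.0742, 0.0316]
eef_rot: [[-0.0, 1.0, -0.0], [1.0, 0.0, -0.0], [-0.0, -0.0, -1.0]]
ft_force: [-0.0, -0.6, -1.5]
grip_width: 0.417
```

```bash
python3 -m creep '[0,0,0.5,0,0,0,0,0,0,0,0,0]'| grep -A3 pos
python3 -m creep '[0,0,0.5,0,0,0,0,0,0,0,0,0]'| grep -A3 pos
```

```text
position: [0.6377, -0.0742, 0.0312]
eef_rot: [[-0.0, 1.0, 0.0], [1.0, 0.0, -0.0], [-0.0, 0.0, -1.0]]
ft_force: [-0.5, -0.8, -0.7]
grip_width: 0.417
position: [0.6379, -0.0743, 0.0311]
eef_rot: [[-0.001, 1.0, 0.0], [1.0, 0.001, -0.0], [-0.0, 0.0, -1.0]]
ft_force: [-0.4, 0.0, 1.6]
grip_width: 0.418
```

It's on the floor (+1.6 N). Release and go over the drum.

```bash
python3 -m creep '[0,0,0,0,0,0,0,0,0,0,0,0,0,0,0,0,0,0,0,0]' 80 | grep -A1 ft
python3 -m creep '[0,0,-6,0,0,0,-20,0,0,0,-30,0,0,0,-30,0,0,0,-14,0]' >/dev/null
python3 -m creep '[3,-13,0,0,7,-26,0,0,8,-33,0,0,9,-36,0,0,8,-33,0,0]' >/dev/null
python3 -m creep '[7,-27,0,0,4,-16,0,0,0,0,0,0,0,0,0,0]' >/dev/null
python3 - <<'E'
from h import *;need(.4533,-.028,.030)
from station import bot
import cv2
c=bot.capture("scene");cv2.imwrite("pics/s8.png",cv2.resize(c["image"][130:280,200:350,::-1],None,fx=4,fy=4,interpolation=cv2.INTER_CUBIC))
E
```

```text
ft_force: [1.0, 0.0, 0.6]
grip_width: 0.71
t 23.17 p [ 0.4536 -0.0282  0.1308] yaw err 0.037002270973661724 F [ 0.2379 -0.5081  0.6068] w 80.11805153686824 0.0
need [  0.2612  -0.4646 100.8314]
```

View pics/s8.png

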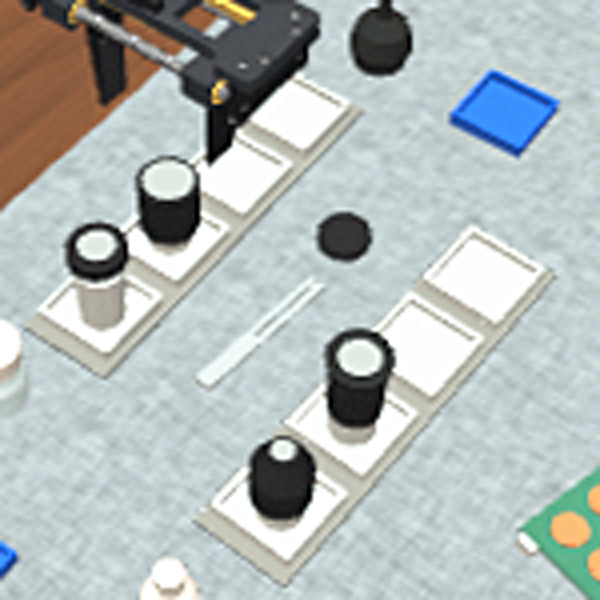

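Cone (282, 480) and tall (357, 385) both stand upright in the right-hand cups. Now the drum.

```bash
python3 -m creep '[0,0,25,0,0,0,33,0,0,0,26,0,0,0,12,0,0,0,5,0]' >/dev/null
python3 -m creep '[0,0,0,0,0,0,0,0,0,0,0,0,0,0,0,0,0,0,0,0]' 25 12 >/dev/null
python3 -m creep '[0,0,0,0,0,0,0,0,0,0,0,0,0,0,0,0,0,0,0,0]'
python3 -m creep '[0,0,-2,0,0,0,-3,0,0,0,0,0,0,0,0,0,0,0,0,0]'
```

```text
t: 24.47
position: [0.454, -0.0284, 0.0303]
eef_rot: [[-0.001, 1.0, 0.0], [1.0, 0.001, -0.0], [-0.0, 0.0, -1.0]]
ft_force: [-2.4, 0.2, 5.5]
grip_width: 0.447
finger_force: 12.0
t: 24.88
position: [0.4534, -0.0282, 0.0344]
eef_rot: [[-0.0, 1.0, -0.0], [1.0, 0.0, 0.0], [0.0, -0.0, -1.0]]
ft_force: [-0.2, -0.3, -0.8]
grip_width: 0.452
finger_force: 12.0
```

```bash
python3 -m creep '[0,0,-8,0,0,0,-20,0,0,0,-27,0,0,0,-27,0,0,0,-15,0]'|grep -A5 pos
python3 -m creep '[1,10,0,0,3,20,0,0,4,27,0,0,5,30,0,0,5,30,0,0]' >/dev/null
python3 -m creep '[4,28,0,0,3,23,0,0,2,12,0,0,1,4,0,0,0,0,0,0]' >/dev/null
python3 -m creep '[0,0,0,0,0,0,0,0]'|grep -A5 pos
python3 -c "
from h import *;need(.6388,.0004,.030)"
```

```text
position: [0.4551, -0.0285, 0.1353]
eef_rot: [[-0.0, 1.0, 0.004], [1.0, 0.0, -0.001], [-0.001, 0.004, -1.0]]
ft_force: [0.6, -0.2, 0.0]
grip_width: 0.451
finger_force: 12.0
position: [0.6367, -0.0003, 0.1316]
eef_rot: [[-0.0, 1.0, -0.001], [1.0, 0.0, 0.0], [0.0, -0.001, -1.0]]
ft_force: [-0.4, 0.3, -0.8]
grip_width: 0.451
finger_force: 12.0
t 26.3 p [ 0.6367 -0.0003  0.1316] yaw err 0.017343647478974673 F [-0.3785  0.3465 -0.8252] w 42.85460044422925 11.999884396791458
need [  0.6897   2.1973 101.59  ]
```

```bash
python3 -m creep '[0.5,1.5,10,0,0,0,25,0,0,0,28,0,0,0,22,0,0,0,9,0]' >/dev/null
python3 -m creep '[0,0,3,0,0,0,0,0,0,0,0,0,0,0,0,0]'|grep -A5 pos
python3 -m creep '[0,0,1.5,0,0,0,0,0,0,0,0,0]' | grep -A3 pos
python3 -m creep '[0,0,0.7,0,0,0,0,0,0,0,0,0]'| grep -A3 pos
```

```text
position: [0.6406, 0.0001, 0.0368]
eef_rot: [[-0.0, 1.0, 0.003], [1.0, 0.0, -0.0], [-0.0, 0.003, -1.0]]
ft_force: [-0.5, -0.2, -1.4]
grip_width: 0.448
finger_force: 12.0
position: [0.6395, 0.0003, 0.0338]
eef_rot: [[-0.001, 1.0, 0.001], [1.0, 0.001, -0.0], [-0.0, 0.001, -1.0]]
ft_force: [-0.2, 1.0, -1.5]
grip_width: 0.453
position: [0.6391, 0.0003, 0.0324]
eef_rot: [[-0.0, 1.0, -0.0], [1.0, 0.0, -0.0], [-0.0, -0.0, -1.0]]
ft_force: [0.5, -0.3, -1.3]
grip_width: 0.452
```

```bash
python3 -m creep '[0,0,0.6,0,0,0,0,0,0,0,0,0]'| grep -A3 pos
```

```text
position: [0.6391, 0.0003, 0.0318]
eef_rot: [[-0.0, 1.0, -0.0], [1.0, 0.0, 0.0], [0.0, -0.0, -1.0]]
ft_force: [-0.2, -0.4, -0.6]
grip_width: 0.452
```

```bash
python3 -m creep '[0,0,0.6,0,0,0,0,0,0,0,0,0]'| grep -A3 pos
python3 -m creep '[0,0,0.5,0,0,0,0,0,0,0,0,0]'| grep -A3 pos
```

```text
position: [0.6391, 0.0003, 0.0312]
eef_rot: [[-0.0, 1.0, -0.0], [1.0, 0.0, -0.0], [-0.0, -0.0, -1.0]]
ft_force: [-0.1, -0.7, -0.4]
grip_width: 0.448
position: [0.6391, 0.0003, 0.0307]
eef_rot: [[-0.0, 1.0, -0.0], [1.0, 0.0, 0.0], [0.0, -0.0, -1.0]]
ft_force: [-0.0, -0.5, -1.2]
grip_width: 0.45
```

```bash
python3 -m creep '[0,0,0.5,0,0,0,0,0,0,0,0,0]'| grep -A3 pos
python3 -m creep '[0,0,0.5,0,0,0,0,0,0,0,0,0]'| grep -A3 pos
```

```text
position: [0.6393, 0.0003, 0.0304]
eef_rot: [[-0.0, 1.0, 0.0], [1.0, 0.0, -0.0], [-0.0, 0.0, -1.0]]
ft_force: [-0.1, -0.2, -0.3]
grip_width: 0.45
position: [0.6393, 0.0003, 0.0304]
eef_rot: [[-0.001, 1.0, 0.0], [1.0, 0.001, -0.0], [-0.0, 0.0, -1.0]]
ft_force: [-2.0, 0.7, 3.2]
grip_width: 0.452
```

Drum on the floor (+3.2 N). Release and go over the waist eyepiece.

```bash
python3 -m creep '[0,0,0,0,0,0,0,0,0,0,0,0,0,0,0,0,0,0,0,0]' 80 | grep -A1 ft
python3 -m creep '[0,0,-6,0,0,0,-20,0,0,0,-30,0,0,0,-30,0,0,0,-14,0]' >/dev/null
python3 -m creep '[-6,-11,0,0,-13,-23,0,0,-17,-30,0,0,-18,-32,0,0,-18,-32,0,0]' >/dev/null
python3 -m creep '[-16,-28,0,0,-11,-19,0,0,-4,-8,0,0,0,0,0,0,0,0,0,0]' >/dev/null
python3 - <<'E'
from h import *;need(.4563,-.103,.031)
from station import bot
import cv2
c=bot.capture("scene");cv2.imwrite("pics/s9.png",cv2.resize(c["image"][130:280,200:350,::-1],None,fx=4,fy=4,interpolation=cv2.INTER_CUBIC))
E
```

```text
ft_force: [-1.1, -0.1, 0.5]
grip_width: 0.745
t 30.47 p [ 0.4567 -0.1028  0.1301] yaw err -0.014754372680547426 F [-0.718  -0.3531 -0.827 ] w 79.94337753917178 0.0
need [-0.1994 -0.5283 99.0629]
```

View pics/s9.png

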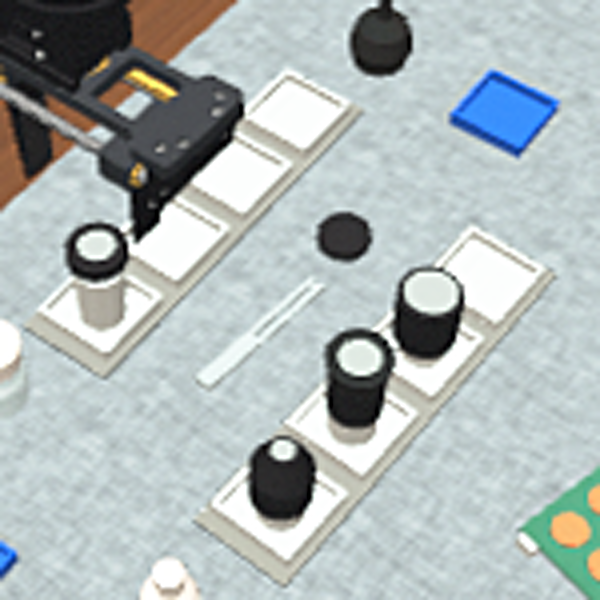

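Three stand upright: cone (282, 480), tall (357, 380) and drum (428, 315). The last is the waist.

```bash
python3 -m creep '[0,-0.5,25,0,0,0,33,0,0,0,25,0,0,0,11,0,0,0,5,0]' >/dev/null
python3 -m creep '[0,0,0,0,0,0,0,0,0,0,0,0,0,0,0,0,0,0,0,0]' 20 15 >/dev/null
python3 -m creep '[0,0,0,0,0,0,0,0,0,0,0,0,0,0,0,0,0,0,0,0]'
python3 -m creep '[0,0,-2,0,0,0,-3,0,0,0,0,0,0,0,0,0,0,0,0,0]'
```

```text
t: 31.77
position: [0.4562, -0.103, 0.0314]
eef_rot: [[-0.0, 1.0, 0.001], [1.0, 0.0, -0.0], [-0.0, 0.001, -1.0]]
ft_force: [-0.8, 0.1, 3.9]
grip_width: 0.427
finger_force: 15.0
t: 32.18
position: [0.4554, -0.1027, 0.0354]
eef_rot: [[-0.0, 1.0, -0.001], [1.0, 0.0, 0.0], [0.0, -0.001, -1.0]]
ft_force: [0.1, -0.6, -1.2]
grip_width: 0.427
finger_force: 15.0
```

```bash
python3 -m creep '[0,0,-8,0,0,0,-20,0,0,0,-27,0,0,0,-27,0,0,0,-15,0]'|grep -A5 pos
python3 -m creep '[9,9,0,0,17,18,0,0,23,24,0,0,26,27,0,0,27,28,0,0]' >/dev/null
python3 -m creep '[26,27,0,0,23,24,0,0,16,17,0,0,7,7,0,0,3,3.5,0,0]' >/dev/null
python3 -m creep '[0,0,0,0,0,0,0,0]'|grep -A5 pos
python3 - <<'E'
from h import *;need(.6403,.0744,.0314)
from station import bot
import cv2
c=bot.capture("scene");cv2.imwrite("pics/s10.png",cv2.resize(c["image"][130:280,230:380,::-1],None,fx=4,fy=4,interpolation=cv2.INTER_CUBIC))
E
```

```text
position: [0.4571, -0.1032, 0.1365]
eef_rot: [[-0.0, 1.0, 0.004], [1.0, 0.0, -0.001], [-0.001, 0.004, -1.0]]
ft_force: [0.8, -0.5, 0.2]
grip_width: 0.423
finger_force: 15.0
position: [0.6392, 0.0738, 0.132]
eef_rot: [[-0.0, 1.0, -0.002], [1.0, 0.0, -0.0], [-0.0, -0.002, -1.0]]
ft_force: [0.0, -0.3, -1.0]
grip_width: 0.425
finger_force: 15.0
t 33.6 p [0.6392 0.0738 0.132 ] yaw err 0.007803514862447834 F [ 0.0116 -0.2507 -0.9704] w 40.42586926903813 14.999928921461105
need [  0.6291   1.2814 100.5624]
```

View pics/s10.png

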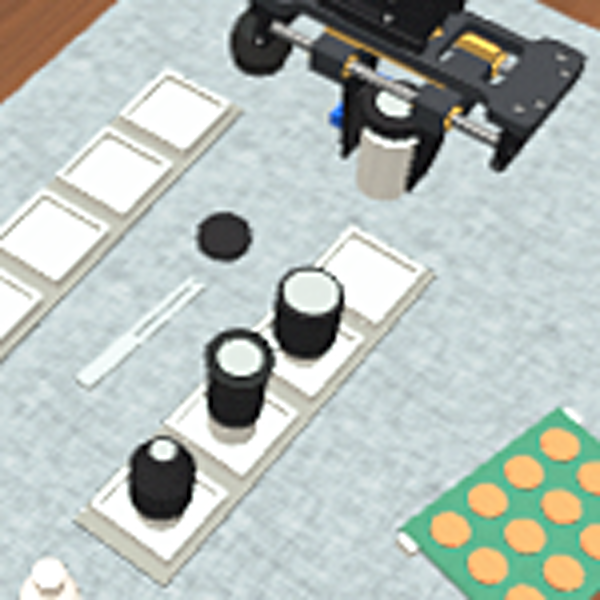

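The waist hangs upright at (387, 160) px, over the left-end cup at (370, 275). Lower it.

```bash
python3 -m creep '[0.5,0.5,10,0,0,0,25,0,0,0,28,0,0,0,22,0,0,0,9,0]' >/dev/null
python3 -m creep '[0,0,3,0,0,0,0,0,0,0,0,0,0,0,0,0]'|grep -A5 pos
python3 -m creep '[0,0,1.5,0,0,0,0,0,0,0,0,0]' | grep -A3 pos
python3 -m creep '[0,0,0.6,0,0,0,0,0,0,0,0,0]'| grep -A3 pos
```

```text
position: [0.6421, 0.0747, 0.0379]
eef_rot: [[-0.0, 1.0, 0.004], [1.0, 0.0, 0.0], [0.0, 0.004, -1.0]]
ft_force: [-0.3, 0.6, -0.7]
grip_width: 0.426
finger_force: 15.0
position: [0.641, 0.0748, 0.0349]
eef_rot: [[-0.001, 1.0, 0.001], [1.0, 0.001, 0.0], [0.0, 0.001, -1.0]]
ft_force: [0.1, -0.5, -1.4]
grip_width: 0.421
position: [0.6405, 0.0748, 0.0336]
eef_rot: [[-0.001, 1.0, -0.0], [1.0, 0.001, -0.0], [-0.0, -0.0, -1.0]]
ft_force: [0.4, -1.3, -1.0]
grip_width: 0.428
```

```bash
python3 -m creep '[0,0,0.6,0,0,0,0,0,0,0,0,0]'| grep -A3 pos
```

```text
position: [0.6406, 0.0748, 0.0329]
eef_rot: [[-0.0, 1.0, -0.0], [1.0, 0.0, -0.0], [-0.0, -0.0, -1.0]]
ft_force: [0.4, 0.4, -0.7]
grip_width: 0.429
```

```bash
python3 -m creep '[0,0,0.6,0,0,0,0,0,0,0,0,0]'| grep -A3 pos
python3 -m creep '[0,0,0.5,0,0,0,0,0,0,0,0,0]'| grep -A3 pos
```

```text
position: [0.6406, 0.0748, 0.0324]
eef_rot: [[-0.0, 1.0, -0.0], [1.0, 0.0, -0.0], [-0.0, -0.0, -1.0]]
ft_force: [-0.9, 0.3, -1.0]
grip_width: 0.429
position: [0.6406, 0.0748, 0.0319]
eef_rot: [[-0.0, 1.0, -0.0], [1.0, 0.0, -0.0], [-0.0, -0.0, -1.0]]
ft_force: [-0.4, 0.6, -1.1]
grip_width: 0.428
```

```bash
python3 -m creep '[0,0,0.5,0,0,0,0,0,0,0,0,0]'| grep -A3 pos
```

```text
position: [0.6407, 0.0748, 0.0315]
eef_rot: [[-0.0, 1.0, 0.0], [1.0, 0.0, 0.0], [0.0, 0.0, -1.0]]
ft_force: [0.1, -0.0, -1.6]
grip_width: 0.427
```

```bash
python3 -m creep '[0,0,0.5,0,0,0,0,0,0,0,0,0]'| grep -A3 pos
```

```text
position: [0.6408, 0.0748, 0.0314]
eef_rot: [[-0.0, 1.0, 0.0], [1.0, 0.0, 0.0], [0.0, 0.0, -1.0]]
ft_force: [-1.6, 0.3, 2.4]
grip_width: 0.428
```

Contact (+2.4 N). Release, rise, withdraw and check.

```bash
python3 -m creep '[0,0,0,0,0,0,0,0,0,0,0,0,0,0,0,0,0,0,0,0]' 85 | grep -A1 ft
python3 -m creep '[0,0,-6,0,0,0,-20,0,0,0,-30,0,0,0,-30,0,0,0,-30,0]' >/dev/null
python3 -m creep '[15,-10,-10,0,25,-20,0,0,25,-25,0,0,25,-25,0,0,25,-20,0,0]' >/dev/null
python3 -m creep '[10,-10,0,0,0,0,0,0,0,0,0,0,0,0,0,0,0,0,0,0]' | grep -A4 pos
python3 - <<'E'
from station import bot
import cv2,numpy as np
c=bot.capture("scene");a=c["image"][130:280,200:350,::-1]
d=bot.capture("top");b=d["image"][130:250,180:340,::-1]
cv2.imwrite("pics/s11.png",np.hstack([cv2.resize(a,(400,400),interpolation=cv2.INTER_CUBIC),cv2.copyMakeBorder(cv2.resize(b,(400,300),interpolation=cv2.INTER_CUBIC),0,100,0,0,0)]))
E
```

```text
ft_force: [-0.8, -0.3, 0.6]
grip_width: 0.717
position: [0.5315, 0.1988, 0.1571]
eef_rot: [[0.001, 1.0, 0.001], [1.0, -0.001, -0.0], [-0.0, 0.001, -1.0]]
ft_force: [-0.2, 0.6, -0.1]
grip_width: 0.894
finger_force: 0.0
```

View pics/s11.png

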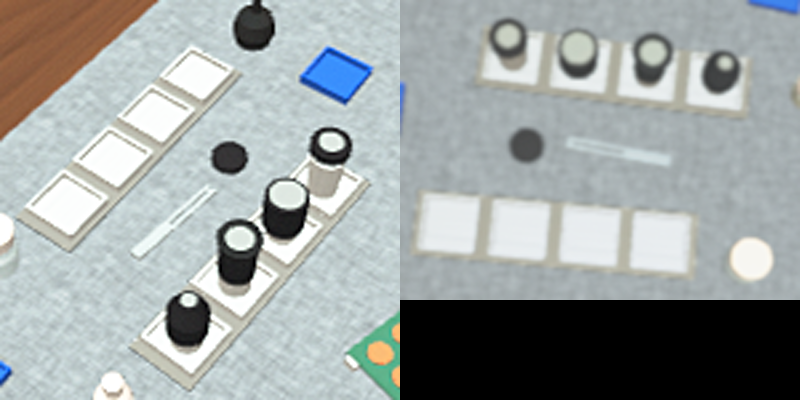

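All four stand upright, one per cup, left to right waist, drum, tall, cone, which reverses the original order. The cap, tweezers, jar, bottle and blower are where they were.

```bash
python3 -c "
from station import bot
print(bot.finish_job())"
```

```text
the job is handed in; nothing more can be done
None
```

All four eyepieces now stand upright and released in the other rack in reverse order (left to right: waist, drum, tall, cone), nothing else on the bench looked moved in the last pictures, and the job was handed in after about 38 s of robot time.

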